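# Seat the bread board in the counter's corner stop

### The arm

A 6-joint arm with a two-finger parallel gripper is mounted at the origin on the work surface. World frame = base frame: x ahead of the robot, y to its left, z up, the work surface at z = 0. Lengths are in m, angles in rad, forces in N, time in s.
With the tool pointing down it reaches from about 0.375 to 0.975 m from the base axis. Payload 3.8 kg.
Tool frame: the origin (TCP) lies at the very end of the fingers, on their centre line; the grasp point (between the pads) lies 19 mm behind it; z points along the fingers, y is the line along which they close (so a half turn about z gives the same grasp; the last joint's range is limited). The gripper opens to 85 mm and grips with 20 to 120 N. Pads are 22 mm wide; open, the fingers measure 114 mm over their backs; the gripper's body (76 mm by 85 mm) begins 54 mm behind the grasp point. The pads swing forward as they close: fully open they stand 13 mm farther back than shut.
Start: joints at [-1.303, 0.264, 1.604, -0, 1.274, -0.037], TCP at [0.203, -0.644, 0.231] pointing down, gripper open.
Joint ranges: [-2.63, 2.63], [-0.94, 2.18], [0.31, 2.57], [-1.31, 4.45], [0, 2.66], [-2.55, 2.55]. Speed limits (rad/s): [2.57, 2.57, 3.14, 3.14, 3.14, 3.14].

### API

Orientations are given as a rotation vector (axis times angle).
In Python, from workcell import monitor, viewer, job gives the robot as it stands. The module is installed in compiled form; this text tells all that it offers.
- The arm moves only by the tool step_arm, never from a script. Its argument "series" is one flat list of numbers, 4 for each row, row after row: the shift along the tool's x, y, z in m, then the turn about the tool's z in rad. A call has 1 to 8 rows; each row is the pose to reach, as a shift and turn from the pose commanded when the call began, along the tool's axes at that moment; what a row does not reach only later rows make up. A row lasts 1/8 s, in which the tool goes at most 62.5 mm and 10.7 degrees, less where a joint would pass 70% of its speed; a pose out of reach is approached as far as the arm can. A call with a gripper value outside its range is refused whole. "gripper" is the opening, from 0 (shut) to 1 (fully open), set as the call begins (left out, the last holds). The fingers move at their own pace and stop on an object; "newtons" is the grip in N (left out, the last holds). Time passes only in rows, so rows that repeat a pose let the fingers close. It gives the time, the measured TCP pose, the force, the opening and the grip force at its end, in the units of the state.
- monitor.read_state(): the state, without advancing time (a new reading comes with each control period).
- viewer.read_camera(name): name is "side" or "top"; returns a dict with "image" (480x640x3 uint8, red, green, blue), "intrinsics" (3x3 intrinsics, pixels), "T" (4x4, takes a point from camera to world coordinates). Camera axes: x right, y up, looking along -z (the intrinsics and any distortion apply to the point x, -y, -z); pixel columns grow to the right and rows downward; lengths in m; the calibration is good to about 2 mm. A picture is of the moment at which its call begins. There is no depth.
- job.finish_job(): hands the job in; it is judged then, once.
Trained networks look in a picture, given as the dict that the camera call returned (one of the last four; its "shot" number tells which), for a name from the list of things; names that differ only in an ending like _2 or _b are one class to them, and where a whole thing is asked for, a point or a joint stands for the part that bears it (a point fixed in the world has none). Each returns a list of dicts, best first, with "score" (0 to 1); they miss things now and then, are a little off and sometimes report something else, mostly with a low value. They report only what shows in the picture. A call takes as long as a camera call. They do not tell look-alikes from the thing itself.
- viewer.boxes_of(picture, label): "extent" ([centre column, centre row, width, height] in pixels, round what is visible of it).
- viewer.spot_point(picture, label): "point" ([column, row] in pixels: a listed point, or the origin of a listed thing).
The state is a dict: "time": time; "q": joint angles; "joint_vel": joint speeds; "joint_torque": joint torques, N m; "tool_pos": TCP position; "tcp_rot": TCP orientation; "wrist_force": force on the tool from outside, world axes, zero at the start; "torque": the same for the moment, N m; "width": opening from 0.0 (shut) to 1.0 (fully open); "grip_force": force on a finger pad.
Only numpy, scipy, OpenCV 4.12 (cv2) and the standard library are available. Lean on these libraries where they do the work, as an engineer would, in place of code of your own. Each camera call takes 0.05 s, during which the arm holds its last target. There are 200 camera calls.

### The job

Slide the oblong wooden bread board across the counter, without lifting it off, into the inside corner of the L-shaped stop fixed to the counter, so that it sits square and flush: a long side against the stop's longer rail and an end against the shorter rail. Leave the similar square board and the glass ramekin where they are.

Things in the scene. Friction and masses are not known exactly. Their poses are not given: they have to be found in the camera images.
- bread_board: The oblong larch bread board with a thin dark groove line around its top, 110 mm (its own x) by 180 mm (its own y, the long way) by 26 mm thick, about 0.2 to 0.4 kg, lying flat and loose on the counter. Too wide for a gripper to span: push it by its edges. Origin at the centre of its underside, z up. Both ends are alike.
- stop: Fixed L-shaped stop of dark wood: two rails 22 mm wide and high, at a right angle. Origin at the inside corner at counter height, z up. Longer rail: inside face x = 0, runs 260 mm from the corner along -y. Shorter rail: inside face y = 0, runs 140 mm along -x. The board goes in the quarter x < 0, y < 0; seated, its origin is at x -55, y -90 mm, its y along the longer rail. The rails are rigid.
- square_board: A bystander: a square board of the same wood, thickness and groove, 120 by 120 by 26 mm, loose on the counter towards the robot's left. Origin at the centre of its underside.
- ramekin: A bystander: a clear glass ramekin, 84 mm across and 45 mm high, loose on the counter towards the robot's right. Origin at the centre of its underside.
Not all that is in view belongs to the job. What is shaped like the bread_board but blue or yellow is not meant.

How it is judged:
By the outcome, as a careful person would: the job done as asked, in the order asked, and still so for the second after the job is handed in, with the robot touching nothing.
It also fails if it takes over 38 s, if anything falls off the work surface, if the arm or the gripper's body presses on something with over 40 N, if the wrist force passes 120 N, or if a joint passes its speed limit or range.

## Working session

There is one attempt and no reset: what is moved stays moved. The work goes in short steps, Python scripts to look and compute and a tool call to move; the robot and the scene stay as the last step left them, time stands still between calls to the robot, and variables do not carry over. Pictures are saved under pics/ and viewed, at most 10 in all, crops included, and the job is handed in when it is done.

Besides the shell and the picture viewer there is one more tool, called after "Emit:" by a JSON object that holds its "name" and its "arguments". step_arm: Moves the arm, as the interface text tells. Its arguments: {"type":"object","properties":{"series":{"type":"array"},"gripper":{"type":"number"},"newtons":{"type":"number"}},"required":["series"]}

```bash
mkdir -p pics
python3 - <<'E'
from workcell import monitor, viewer, job
import cv2
s=monitor.read_state(); print(s)
for n in("top","side"):
    p=viewer.read_camera(n); cv2.imwrite(f"pics/{n}0.png",p["image"][:,:,::-1]); print(n,p["intrinsics"],p["T"],[k for k in p])
    for l in("bread_board","stop","square_board","ramekin"):
        print(l,[(d["score"],d["extent"]) for d in viewer.boxes_of(p,l)],[(d["score"],d["point"]) for d in viewer.spot_point(p,l)])
E
```

```text
{'time': 0.0, 'q': array([-1.30291215e+00,  2.64730198e-01,  1.60540338e+00,  1.86276309e-05,
        1.27368630e+00, -3.69160692e-02]), 'joint_vel': array([-0.0004248 , -0.00078114, -0.00059302, -0.00013335,  0.00039106,
       -0.00147824]), 'joint_torque': array([-2.92117948e-03, -5.15120244e+01, -3.67315042e+01, -5.42570906e-04,
        1.28236430e-02,  6.72916229e-06]), 'tool_pos': array([ 0.20236692, -0.64317448,  0.22996162]), 'tcp_rot': array([-3.10299272e+00, -4.76583246e-01,  3.75078595e-04]), 'wrist_force': array([ 0.21597958,  0.70574736, -0.65113604]), 'torque': array([ 0.02689191, -0.00685702, -0.01513199]), 'grip_force': 0.0, 'width': 1.0011425251493271}
top [[457.93615409   0.         316.87291978]
 [  0.         457.93615409 237.73806544]
 [  0.           0.           1.        ]] [[ 0.02465137  0.99901693 -0.03684391  0.41292817]
 [-0.99948812  0.02538125  0.01947533 -0.05633649]
 [ 0.02039133  0.03634496  0.99913124  1.04084182]
 [ 0.          0.          0.          1.        ]] ['image', 'intrinsics', 'T', 'shot']
bread_board [(0.95, [368.3, 279.6, 92.4, 85.3]), 
[... 435 characters left out ...]
4.34947377]
 [  0.           0.           1.        ]] [[-0.79627856  0.41023275 -0.44457793  0.01381929]
 [-0.60465362 -0.51753063  0.60543873  0.55269375]
 [ 0.0182881   0.75091354  0.66014726  0.6791299 ]
 [ 0.          0.          0.          1.        ]] ['image', 'intrinsics', 'T', 'shot']
bread_board [(0.9, [276.8, 229.0, 88.0, 68.4]), (0.73, [381.4, 225.6, 80.3, 49.8]), (0.64, [312.8, 432.1, 92.7, 92.4])] [(0.94, [310.9, 455.4]), (0.7, [273.9, 229.4]), (0.63, [386.8, 224.7])]
stop [(0.67, [198.1, 236.5, 103.3, 100.7])] [(0.6, [165.7, 253.3])]
square_board [(0.7, [244.4, 336.1, 95.2, 85.1])] [(0.93, [245.0, 335.9])]
ramekin [(0.93, [410.4, 170.0, 35.8, 32.0])] [(0.93, [406.3, 173.4])]
```

View pics/top0.png

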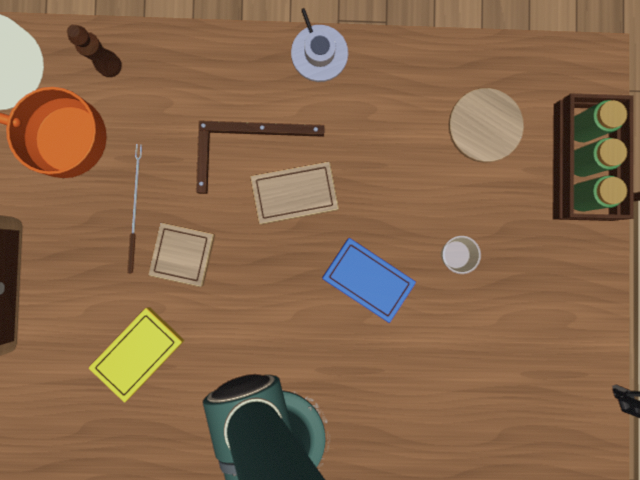

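View pics/side0.png

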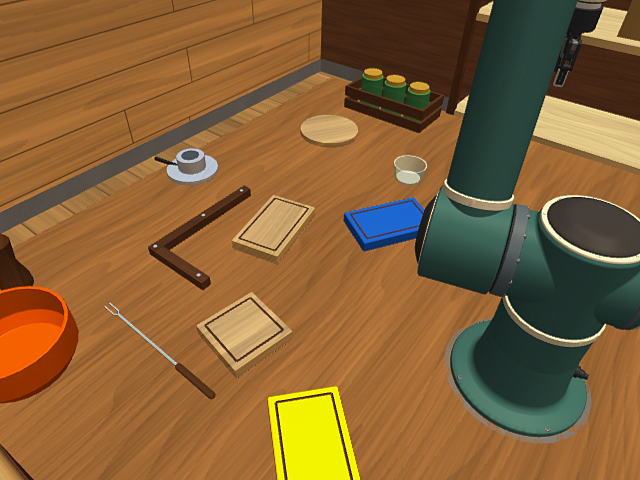

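Top view: the bread board is at (294,193). The L-stop's corner is at about (208,132), with the long rail running right (world −y) and the short rail running down (−x). The square board is at (182,254) and the ramekin at (461,254). The side view agrees. I'll zoom in for exact edges.

Run:
```python
import cv2
i=cv2.imread("pics/top0.png")[110:240,190:350]
cv2.imwrite("pics/crop0.png",cv2.resize(i,None,fx=4.6,fy=4.6,interpolation=cv2.INTER_CUBIC))
```

```text
(no output)
```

View pics/crop0.png

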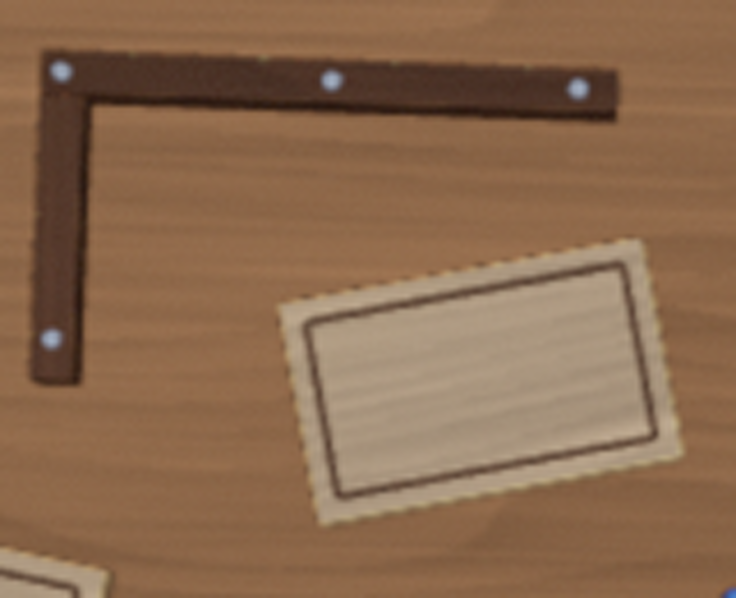

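The crop shows the board's corners at crop pixels (279,305), (640,238), (683,457) and (322,524). The rails' outer top corners are at (42,50), (618,70) and (30,381).

```bash
cat > h.py <<'E'
import numpy as np, cv2
from scipy.optimize import least_squares
def world(p,uv,z):
    uv=np.atleast_2d(np.asarray(uv,float));K=p["intrinsics"];T=p["T"]
    d=np.c_[(uv[:,0]-K[0,2])/K[0,0],-(uv[:,1]-K[1,2])/K[1,1],-np.ones(len(uv))]@T[:3,:3].T
    o=T[:3,3]; return (o+d*((z-o[2])/d[:,2])[:,None])[:,:2]
def fit(m,w,a0=0):
    m=np.array(m);f=lambda v:(m@np.array([[np.cos(v[2]),np.sin(v[2])],[-np.sin(v[2]),np.cos(v[2])]])+v[:2]-w).ravel()
    r=least_squares(f,[*w.mean(0),a0]); return r.x,np.abs(r.fun).max()
def tostop(S,p):
    c,s=np.cos(S[2]),np.sin(S[2]); return (np.atleast_2d(p)-S[:2])@np.array([[c,-s],[s,c]])
BM=[[.055,.09],[.055,-.09],[-.055,-.09],[-.055,.09]]
SM=[[.022,.022],[.022,-.26],[-.14,.022]]
E
python3 - <<'E'
from h import *
from workcell import monitor, viewer
p=viewer.read_camera("top")
cr=lambda a:np.array(a)/4.6+[190,110]
B,e=fit(BM,world(p,cr([(279,305),(640,238),(683,457),(322,524)]),.026));print("board",B,e)
S,e=fit(SM,world(p,cr([(42,50),(618,70),(30,381)]),.022));print("stop",S,e)
print("board in stop",tostop(S,B[:2]),B[2]-S[2])
print("corners in stop",tostop(S,world(p,cr([(279,305),(640,238),(683,457),(322,524)]),.026)))
np.save("S.npy",S)
for l,z in(("square_board",.026),("ramekin",.0)):
    d=viewer.boxes_of(p,l)[0]["extent"];w=world(p,[d[:2]],z);print(l,w,tostop(S,w))
E
```

```text
board [ 0.54913352 -0.02423483  0.21385527] 0.0014971646000318528
stop [ 0.68311242  0.17206012 -0.00299469] 0.0012495513384561396
board in stop [[-0.13339046 -0.1966953 ]] 0.2168499625395898
corners in stop [[-0.09963154 -0.09796071]
 [-0.06150588 -0.27154174]
 [-0.16745966 -0.29519319]
 [-0.20496475 -0.12208554]]
square_board [[0.4064867  0.22234203]] [[-0.27677505  0.04945328]]
ramekin [[ 0.42021062 -0.40755689]] [[-0.26116484 -0.58040172]]
```

Poses found: the stop's corner is at (0.683, 0.172) with yaw about 0, and the board is at (0.549, −0.024) with yaw +12°. Plan:
1. Two-finger push in +x to square the board.
2. Push in +y against the short rail.
3. Final push in +x against the long rail.

Emit:
{"name": "step_arm", "arguments": {"series": [0.055,-0.069,0,0,0.106,-0.133,0,0,0.155,-0.194,0,0,0.206,-0.259,0,0,0.25,-0.314,0,0,0.295,-0.37,0,0,0.34,-0.427,0,0,0.37,-0.465,0,0], "gripper": 0.6}}

```text
time: 2.05
tool_pos: [0.3827, -0.1755, 0.2318]
tcp_rot: [3.104, 0.476, 0.002]
wrist_force: [1.5, -0.6, 0.5]
width: 0.598
grip_force: 0.0
```

Emit:
{"name": "step_arm", "arguments": {"series": [0,0,0,0.15,0,0,0,0.305,0,0,0,0.305]}}

```text
time: 2.42
tool_pos: [0.3824, -0.177, 0.2315]
tcp_rot: [3.141, 0.004, 0.001]
wrist_force: [0.1, -0.2, 0.4]
width: 0.603
grip_force: 0.0
```

Emit:
{"name": "step_arm", "arguments": {"series": [0.022,-0.055,0,0,0.044,-0.11,0,0,0.058,-0.152,0.02,0,0.058,-0.152,0.07,0,0.058,-0.152,0.12,0,0.058,-0.152,0.17,0,0.058,-0.152,0.21,0,0.058,-0.152,0.225,0]}}

```text
time: 3.42
tool_pos: [0.4381, -0.0254, 0.004]
tcp_rot: [-3.141, -0.002, 0.007]
wrist_force: [-0.7, -0.0, 0.3]
width: 0.598
grip_force: 0.0
```

Emit:
{"name": "step_arm", "arguments": {"series": [0.018,0,0,0,0.034,0,0,0,0.048,0,0,0,0.062,0,0,0,0.076,0,0,0,0.089,0,0,0,0.101,0,0,0,0.112,0,0,0]}}

```text
time: 4.42
tool_pos: [0.5528, -0.0254, 0.0062]
tcp_rot: [3.141, -0.0, -0.001]
wrist_force: [-4.8, 0.6, 2.9]
width: 0.601
grip_force: 2.1
```

Emit:
{"name": "step_arm", "arguments": {"series": [-0.02,0,0,0,-0.04,0,-0.04,0,-0.04,0.06,-0.1,0,-0.04,0.12,-0.1,0,-0.04,0.18,-0.1,0]}}

```text
time: 5.05
tool_pos: [0.5153, -0.1957, 0.1087]
tcp_rot: [3.139, 0.002, 0.011]
wrist_force: [0.3, -1.0, 0.2]
width: 0.599
grip_force: 0.0
```

Run:
```python
from h import *
from workcell import monitor, viewer
p=viewer.read_camera("top"); i=p["image"][:,:,::-1][110:240,190:350]
cv2.imwrite("pics/crop1.png",cv2.resize(i,None,fx=4.6,fy=4.6,interpolation=cv2.INTER_CUBIC))
s=monitor.read_state();print(s["time"],s["tool_pos"],s["tcp_rot"])
```

```text
5.1 [ 0.51522796 -0.20331705  0.10877336] [ 3.13290631e+00 -3.04740152e-03  1.21120817e-02]
```

View pics/crop1.png

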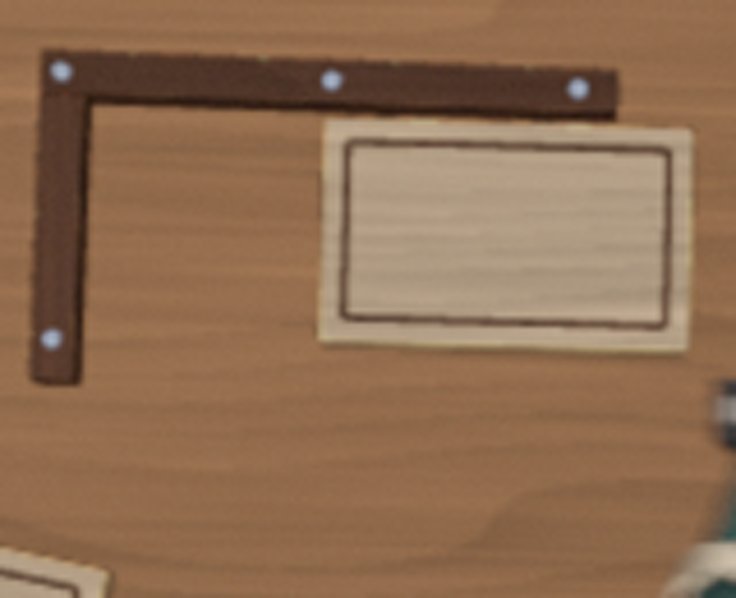

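The board is now square to the stop, with corners at crop pixels (325,118), (693,130), (688,352) and (318,340), a few mm off the long rail.

Run:
```python
from h import *
from workcell import viewer
p=viewer.read_camera("top");S=np.load("S.npy")
w=world(p,np.array([(325,118),(693,130),(688,352),(318,340)])/4.6+[190,110],.026)
B,e=fit(BM,w);print(B,e,tostop(S,B[:2]),B[2]-S[2])
```

```text
[ 0.62049013 -0.03443083 -0.00307425] 0.0009580051315219995 [[-0.06200363 -0.20667756]] -7.955713726107323e-05
```

Emit:
{"name": "step_arm", "arguments": {"series": [0.02,0,0,-0.18,0.04,0,0,-0.36,0.06,0,0,-0.54,0.08,0,0,-0.72,0.105,0,0,-0.9,0.105,-0.02,0,-1.08,0.105,-0.03,0,-1.26,0.105,-0.03,0,-1.44]}}

```text
time: 6.15
tool_pos: [0.6183, -0.1616, 0.1054]
tcp_rot: [2.354, 2.079, 0.002]
wrist_force: [0.3, -0.5, 1.5]
width: 0.597
grip_force: 0.0
```

Emit:
{"name": "step_arm", "arguments": {"series": [0,0,0,-0.131,0,0,0,-0.131]}}

```text
time: 6.4
tool_pos: [0.618, -0.1625, 0.1056]
tcp_rot: [2.222, 2.22, 0.001]
wrist_force: [0.2, 0.3, -0.4]
width: 0.598
grip_force: 0.0
```

Emit:
{"name": "step_arm", "arguments": {"series": [-0.005,0.002,0.04,0,-0.005,0.002,0.08,0,-0.005,0.002,0.1,0,0.015,0.002,0.1,0,0.027,0.002,0.1,0,0.042,0.002,0.1,0,0.057,0.002,0.1,0,0.07,0.002,0.1,0]}}

```text
time: 7.4
tool_pos: [0.6206, -0.0928, 0.0074]
tcp_rot: [2.219, 2.22, 0.002]
wrist_force: [-0.4, -4.6, 3.2]
width: 0.6
grip_force: 1.9
```

Emit:
{"name": "step_arm", "arguments": {"series": [0.014,0,0,0,0.028,0,0,0,0.04,0,0,0,0.05,0,0,0,0.058,0,0,0,0.064,0,0,0,0.067,0,0,0]}}

```text
time: 8.28
tool_pos: [0.6191, -0.0258, 0.0056]
tcp_rot: [-2.221, -2.221, 0.0]
wrist_force: [0.1, -4.1, 2.6]
width: 0.6
grip_force: 1.7
```

Now I'll creep forward until it touches.

Emit:
{"name": "step_arm", "arguments": {"series": [0.002,0,0,0,0.003,0,0,0,0.004,0,0,0,0.005,0,0,0,0.006,0,0,0]}}

```text
time: 8.9
tool_pos: [0.6191, -0.0201, 0.0056]
tcp_rot: [-2.221, -2.221, 0.0]
wrist_force: [-0.1, -3.1, 1.2]
width: 0.595
grip_force: 1.4
```

Emit:
{"name": "step_arm", "arguments": {"series": [0.001,0,0,0,0.002,0,0,0]}}

```text
time: 9.15
tool_pos: [0.6191, -0.0186, 0.0056]
tcp_rot: [2.221, 2.222, -0.001]
wrist_force: [-0.5, -7.2, 0.7]
width: 0.596
grip_force: 3.4
```

Emit:
{"name": "step_arm", "arguments": {"series": [0.001,0,0,0,0.002,0,0,0]}}

```text
time: 9.4
tool_pos: [0.619, -0.0185, 0.0057]
tcp_rot: [2.219, 2.221, -0.004]
wrist_force: [-0.8, -14.2, 1.4]
width: 0.601
grip_force: 6.8
```

Emit:
{"name": "step_arm", "arguments": {"series": [-0.015,0,0,0,-0.02,-0.02,-0.05,0,-0.02,-0.06,-0.08,0.18,0.02,-0.094,-0.08,0.36,0.06,-0.094,-0.08,0.54,0.096,-0.094,-0.08,0.72,0.096,-0.094,-0.08,0.9,0.096,-0.094,-0.08,1.08]}}

```text
time: 10.4
tool_pos: [0.5248, 0.0809, 0.0856]
tcp_rot: [-3.048, -0.756, 0.0]
wrist_force: [-0.1, -0.3, 0.2]
width: 0.599
grip_force: 0.0
```

Emit:
{"name": "step_arm", "arguments": {"series": [0,0,0,0.18,0,0,0,0.36,0,0,0,0.491,0,0,0,0.491]}}

```text
time: 10.9
tool_pos: [0.5249, 0.0801, 0.0856]
tcp_rot: [-3.141, -0.002, 0.001]
wrist_force: [0.4, 0.4, -0.8]
width: 0.598
grip_force: 0.0
```

Emit:
{"name": "step_arm", "arguments": {"series": [0,0,0.04,0,0,0,0.08,0,0,0,0.08,0,0.015,0,0.08,0,0.025,0,0.08,0,0.031,0,0.08,0,0.034,0,0.08,0,0.036,0,0.08,0]}}

```text
time: 11.9
tool_pos: [0.5609, 0.0798, 0.0059]
tcp_rot: [3.142, -0.0, -0.001]
wrist_force: [-3.5, -0.5, 2.0]
width: 0.596
grip_force: 1.9
```

Emit:
{"name": "step_arm", "arguments": {"series": [0.001,0,0,0,0.002,0,0,0]}}

```text
time: 12.15
tool_pos: [0.5623, 0.0798, 0.0056]
tcp_rot: [3.141, -0.0, -0.003]
wrist_force: [-6.6, 0.2, 5.5]
width: 0.597
grip_force: 3.4
```

Emit:
{"name": "step_arm", "arguments": {"series": [0.001,0,0,0,0.002,0,0,0]}}

```text
time: 12.4
tool_pos: [0.5623, 0.0798, 0.0052]
tcp_rot: [3.141, -0.001, -0.01]
wrist_force: [-10.8, 0.2, 9.1]
width: 0.604
grip_force: 5.7
```

Emit:
{"name": "step_arm", "arguments": {"series": [-0.015,0,0,0,-0.03,0,-0.04,0,-0.03,0.04,-0.08,-0.18,-0.03,0.09,-0.08,-0.36,0,0.13,-0.08,-0.54,0.04,0.13,-0.08,-0.72,0.062,0.13,-0.08,-0.9,0.062,0.13,-0.08,-1.08]}}

```text
time: 13.4
tool_pos: [0.6298, -0.0507, 0.0861]
tcp_rot: [2.688, 1.621, 0.005]
wrist_force: [-0.7, 0.1, -0.3]
width: 0.6
grip_force: 0.0
```

Emit:
{"name": "step_arm", "arguments": {"series": [0,0,0,-0.18,0,0,0,-0.36,0,0,0,-0.491,0,0,0,-0.491]}}

```text
time: 13.9
tool_pos: [0.6276, -0.0503, 0.0859]
tcp_rot: [2.222, 2.219, 0.001]
wrist_force: [-0.1, -0.4, -0.1]
width: 0.596
grip_force: 0.0
```

Run:
```python
from h import *
from workcell import monitor, viewer
p=viewer.read_camera("side"); i=p["image"][:,:,::-1][170:310,130:320]
cv2.imwrite("pics/side2.png",cv2.resize(i,None,fx=4,fy=4,interpolation=cv2.INTER_CUBIC))
s=monitor.read_state();print(s["time"],s["tool_pos"],s["tcp_rot"])
```

```text
13.95 [ 0.627458   -0.05021592  0.08583282] [2.22333831e+00 2.21803200e+00 1.12086122e-03]
```

View pics/side2.png

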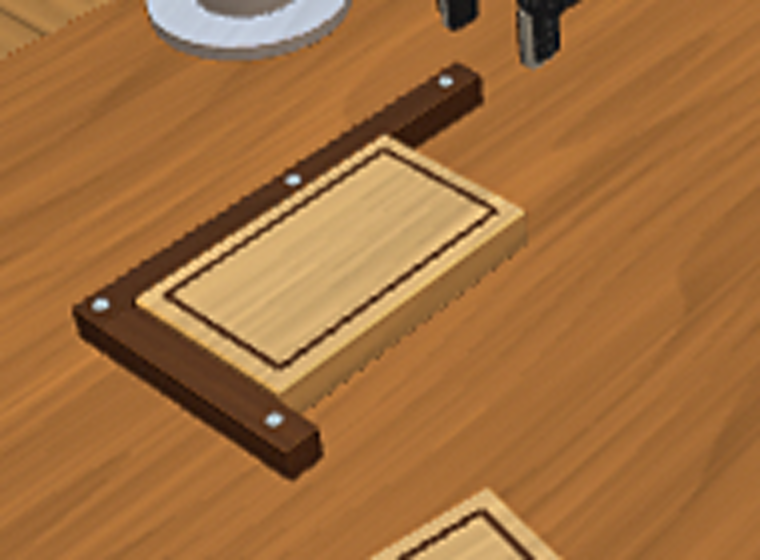

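The side view shows the board seated in the corner, square and flush with both rails. I'll give it one confirming nudge along +y.

Emit:
{"name": "step_arm", "arguments": {"series": [0,-0.004,0.04,0,0,-0.004,0.08,0,0,-0.004,0.08,0,0.015,-0.004,0.08,0,0.025,-0.004,0.08,0,0.03,-0.004,0.08,0,0.032,-0.004,0.08,0,0.033,-0.004,0.08,0]}}

```text
time: 14.95
tool_pos: [0.6247, -0.0186, 0.0075]
tcp_rot: [2.218, 2.219, 0.001]
wrist_force: [-0.8, -8.5, 5.2]
width: 0.602
grip_force: 3.8
```

Emit:
{"name": "step_arm", "arguments": {"series": [0.001,0,0,0,0.001,0,0,0]}}

```text
time: 15.2
tool_pos: [0.6246, -0.0186, 0.0075]
tcp_rot: [2.218, 2.219, -0.0]
wrist_force: [-1.3, -7.9, 5.1]
width: 0.603
grip_force: 4.1
```

Emit:
{"name": "step_arm", "arguments": {"series": [-0.015,0,0,0,-0.03,0,0,0,-0.05,0,-0.05,0,-0.1,0,-0.08,0,-0.16,0,-0.1,0,-0.2,0,-0.1,0,-0.2,0,-0.1,0]}}

```text
time: 16.08
tool_pos: [0.6229, -0.22, 0.1061]
tcp_rot: [2.226, 2.216, 0.0]
wrist_force: [-0.3, 0.3, -0.5]
width: 0.596
grip_force: 0.0
```

Run:
```python
from h import *
from workcell import monitor, viewer
p=viewer.read_camera("top"); i=p["image"][:,:,::-1][110:240,190:350]
cv2.imwrite("pics/crop3.png",cv2.resize(i,None,fx=4.6,fy=4.6,interpolation=cv2.INTER_CUBIC))
for l in("square_board","ramekin"): print(l,viewer.boxes_of(p,l)[0]["extent"])
s=monitor.read_state();print(s["time"],s["tool_pos"])
```

```text
square_board [180.7, 254.2, 63.8, 71.0]
ramekin [460.1, 254.9, 41.1, 35.8]
16.225 [ 0.62246237 -0.21578435  0.10493138]
```

View pics/crop3.png

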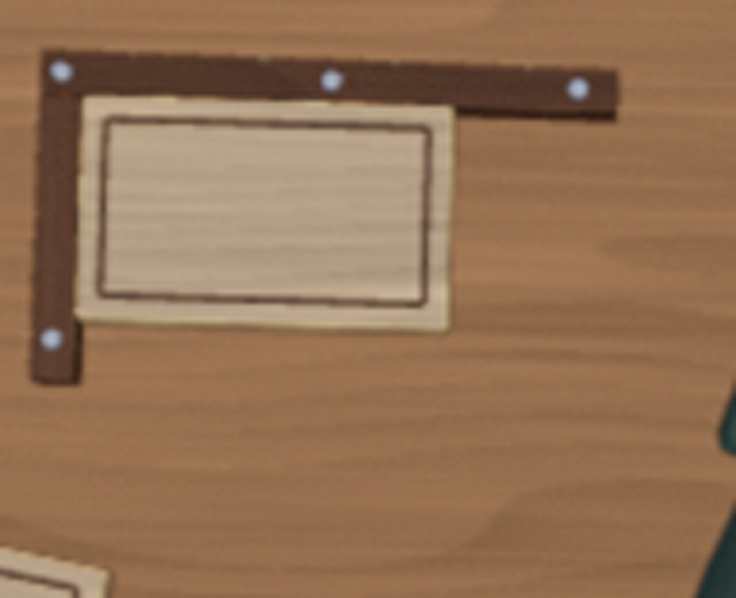

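The board is flush against both rails: its top-left corner is at crop pixel (82,97) and the edges meet the rails with no visible gap. The square board and ramekin haven't moved.

```bash
python3 -c "
from workcell import job; print(job.finish_job())"
```

```text
the job is handed in; nothing more can be done
None
```

I slid the bread board into the corner of the stop, and it sits square and flush against both rails; the square board and ramekin were left where they were, and I handed the job in at about 16 s.

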